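Press the caps home on a tray of sample tubes with the cam lever of a bench capping press

TASK

Six sample tubes stand in a carrier with their white caps only set on. Slide the carrier by its blue handle along the guide rails, under the head of the capping press, until it is against the end stops; then let go of it and swing the red cam lever up to its highest lift, where the lever stands upright, so that the press squeezes all six caps fully home. The lever springs back by itself, so finish while still holding it there in the gripper, at the top and not past it; keep the carrier down in its rails while you slide it, and leave the other things on the worktop where they are.

Things in the scene. Friction and masses are not known exactly. Their poses are not given: they have to be found in the camera images.
- press: White fixed capping press, 255 x 104 x 230 mm. Origin on the worktop under the head's middle; x along the guide rails from the open loading end (-x, robot's side) to the end stops, z up. Deck 60 mm over the worktop, x = -175 to 80 mm; steel rails 18 mm high, 61 mm apart, from x = -180 to 62 mm. Carrier home (at the rubber stops): its origin at x = 0, y = 0. Cam and lever on the -y side.
- press_mouth (a point): Point on the deck below the front edge of the head that overhangs the rails: x = -64 mm, y = 0, z = 60 mm in the press's frame. From here to the column at x = 70 mm the head covers the rails, y = -36 to 36 mm; its pad's underside is 115 mm over the deck, its top 170 mm.
- carrier: Loose tube carrier, 0.45 kg, standing in the rails, partly pulled out: aluminium tray 116 x 57 x 4 mm with a black rack (108 x 50 x 30 mm) and six clear tubes (two rows along x), cap tops 111 mm over the tray's underside; a 34 mm wide tongue runs to -x and ends in the blue handle. Origin at the centre of the tray's underside; x towards the stops. The cam can lift it 11 mm.
- carrier_grip (a point): Point in the upper part of the carrier's blue handle, 126 mm to -x of the carrier's origin and 36 mm above its underside. The handle is an upright tab 28 mm long (x) and 10 mm thick (y); its top is 14 mm above this point, its foot 32 mm below. Pinch it from above across its thickness (y).
- lever_grip: Red round hand grip of the cam lever, 16 mm in diameter, 70 mm long, lying along the press's y axis; origin at its centre. It moves on an arc of 115 mm radius about lever_pivot in the press's x-z plane; at rest it is low, on the -x side, 67 mm above the worktop. It can be pinched from above across x all the way; it is a sleeve that revolves freely about its own axis.
- lever_pivot (a point): Fixed point on the axis of the lever's shaft (parallel to the press's y axis), level with the middle of the hand grip: x = -45 mm, y = -113 mm, z = 28 mm in the press's frame.
- press_lever (a joint): Cam lever angle, rad: 0 at rest, pointing to -x and 20 degrees above level; grows as the grip swings up and towards +x. At 1.222 it stands upright and the lift is highest (11 mm); it can go on to 1.72, where the lift is less. A spring drives it back to 0: about 1 N at the grip at rest, 2 N at the top, up to 2 N more for lifting and pressing.
- press_pad: Black rubber pressing pad, 112 x 40 mm, sprung, under the head; origin at the centre of its underside, 115 mm over the deck, 4.5 mm above the caps of a carrier that is home while the lever is at rest.
- cap_0 (a joint): Depth of the cap in the pair nearest the handle, +y side, m: 0 as set on (4 mm proud of the tube's rim), 0.004 fully home. It takes about 1.5 N to move and stays where it is.
- cap_1 (a joint): The same for the pair nearest the handle, -y side.
- cap_2 (a joint): The same for the middle pair, +y side.
- cap_3 (a joint): The same for the middle pair, -y side.
- cap_4 (a joint): The same for the pair farthest from the handle, +y side.
- cap_5 (a joint): The same for the pair farthest from the handle, -y side.
- timer: White bench timer lying flat, 66 x 62 x 18 mm, a bystander; origin at the centre of its underside.
- bottle_small: Small white reagent bottle with a red cap, 38 mm in diameter, 78 mm high, a bystander; origin at the centre of its underside.
- label_roll: Roll of paper labels standing on its edge, 57 x 62 x 57 mm, a bystander; origin at the centre of its underside.
- marker: White marker pen with a blue cap lying down, 135 mm long, a bystander; origin at the centre of its underside.

How it is judged:
By the outcome, as a careful person would: the job done as asked, in the order asked, and still so for the second after the job is handed in, while the arm keeps its last pose, push and grip.
It also fails if it takes over 56 s, if anything falls off the work surface, if the arm or the gripper's body presses on something with over 40 N, if the wrist force passes 120 N, or if a joint passes its speed limit or range.

ROBOT

A 6-joint arm with a two-finger parallel gripper is mounted at the origin on a cart in front of the work surface, level with it; the furniture and walls round the work are solid. World frame = base frame: x ahead of the robot, y to its left, z up, the work surface at z = 0. Lengths are in m, angles in degrees, forces in N, time in s.
With the tool pointing down it reaches from about 0.35 to 0.875 m from the base axis. Payload 4.2 kg.
Tool frame: the origin (TCP) lies between the finger pads; the fingertips stand 17 mm ahead of it and the grasp point (between the pads) lies 2 mm behind it; z points along the fingers, y is the line along which they close (so a half turn about z gives the same grasp; the last joint's range is limited). The gripper opens to 87 mm and grips with 3 to 60 N. Pads are 19 mm wide; open, the fingers measure 117 mm over their backs; the gripper's body (75 mm by 190 mm) begins 51 mm behind the grasp point.
Start: joints at [-59.095, 22.042, 0.453, 0, -68.411, -14.817], TCP at [0.173, -0.6, 0.24] pointing down, gripper open.
Joint ranges: [-179.83, 179.83], [-69.29, 118.12], [-61.27, 80.66], [-181.25, 117.63], [-171.15, -9.14], [-177.46, 177.46]. Speed limits (degrees/s): [159.86, 159.86, 180, 180, 180, 180].

INTERFACE

Orientations are given as a 3x3 rotation matrix whose columns are the frame's x, y, z axes.
In Python, from station import r gives the robot as it stands.
- The arm moves only by the tool servo_tool, never from a script. Its argument "targets" is a list of rows, each a list of 5 numbers: the shift along the world's x, y, z in units of 30 mm (1.0 is 30 mm), then the turn about the world's z in rad, then the finger opening in mm, from 0 to 87. In form: [[x, y, z, turn, gripper], ...]. A call has exactly 5 rows; each row is the pose to reach, as a shift and turn from the pose commanded when the call began; what a row does not reach only later rows make up. A row lasts 1/12 s, in which the tool goes at most 41.7 mm and 7.16 degrees, less where a joint would pass 70% of its speed; a pose out of reach is approached as far as the arm can. A call with a gripper value outside its range is refused whole. The fingers move at their own pace and stop on an object; the grip force is fixed at half the most. Time passes only in rows, so rows that repeat a pose let the fingers close, or fill a call up. It gives the time, the measured TCP pose, the force, the opening and the grip force at its end, in the units of the state.
- r.sense(): the state, without advancing time (a new reading comes with each control period).
- r.capture(name): name is "scene" or "top"; returns a dict with "pixels" (384x512x3 uint8, red, green, blue), "fx", "fy", "cx", "cy" (pixels), "dist_coeffs" ([k1, k2, p1, p2, k3] as OpenCV has them; the pictures are not rectified), "world_from_camera" (4x4, takes a point from camera to world coordinates). Camera axes: x right, y down, z forward; pixel columns grow to the right and rows downward; lengths in m; the calibration is good to about 2 mm. A picture is of the moment at which its call begins. There is no depth.
- r.finish_job(): hands the job in; it is judged then, once.
The state is a dict: "time_s": time; "joints": joint angles; "joint_velocities": joint speeds; "effort": joint torques, N m; "tcp_pos": TCP position; "ee_rot": TCP orientation; "wrist_force": force on the tool from outside, world axes, zero at the start; "moment": the same for the moment, N m; "gripper_width": opening from 0.0 (shut) to 1.0 (fully open); "gripper_force": force on a finger pad.
Only numpy, scipy, OpenCV 4.12 (cv2) and the standard library are available. Lean on these libraries where they do the work, as an engineer would, in place of code of your own. Each camera call takes 0.05 s, during which the arm holds its last target. There are 200 camera calls.

## Working session

There is one attempt and no reset: what is moved stays moved. The work goes in short steps, Python scripts to look and compute and a tool call to move; the robot and the scene stay as the last step left them, time stands still between calls to the robot, and variables do not carry over. Pictures are saved under pics/ and viewed, at most 10 in all, crops included, and the job is handed in when it is done.

Besides the shell and the picture viewer there is one more tool, called after ">>>" in YAML: its name, and indented under it one key for each argument. servo_tool: Moves the arm, as the interface text tells. Its arguments: {"type":"object","properties":{"targets":{"type":"array","items":{"type":"array","items":{"type":"number"}}}},"required":["targets"]}

```bash
mkdir -p pics; python3 - <<'E'
from station import r
import cv2,json,numpy as np
s=r.sense(); print(s['tcp_pos'],np.round(s['ee_rot'],3).tolist(),s['gripper_width'])
for n in('scene','top'):
    c=r.capture(n); cv2.imwrite(f'pics/{n}0.png',c['pixels'][:,:,::-1])
    print(n,c['fx'],c['fy'],c['cx'],c['cy'],c['dist_coeffs'],np.round(c['world_from_camera'],4).tolist())
E
```

```text
[ 0.17307557 -0.59996911  0.23845544] [[-0.961, -0.277, -0.001], [-0.277, 0.961, 0.002], [0.0, 0.002, -1.0]] 1.0021806790818388
scene 479.7135379657387 479.7135379657387 260.78396297610357 190.73770233518357 [-0.14109025  0.          0.          0.          0.        ] [[0.0357, -0.6532, 0.7563, -0.3514], [-0.9993, -0.034, 0.0178, 0.0511], [0.0141, -0.7564, -0.6539, 0.8466], [0.0, 0.0, 0.0, 1.0]]
top 433.54202591694684 433.54202591694684 255.32306562500796 194.48036432226405 [-0.07057261  0.          0.          0.          0.        ] [[-0.0161, -0.9839, 0.1777, 0.3446], [-0.9996, 0.0197, 0.0185, 0.054], [-0.0217, -0.1774, -0.9839, 1.1221], [0.0, 0.0, 0.0, 1.0]]
```

View pics/scene0.png

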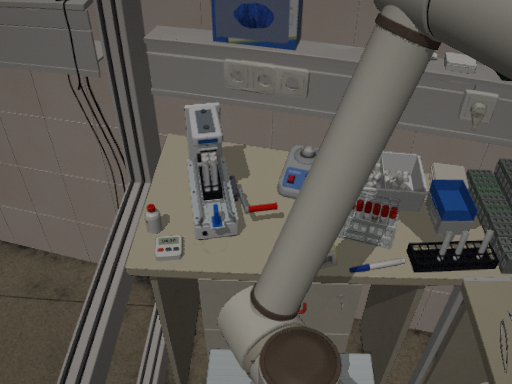

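View pics/top0.png

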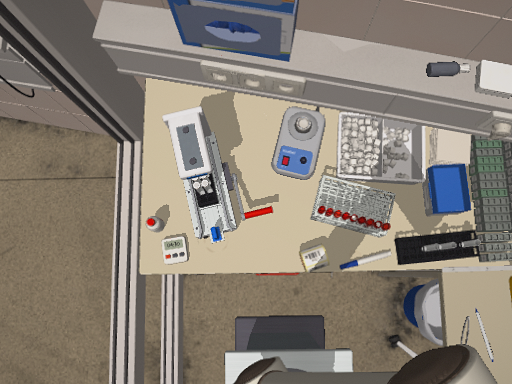

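The scene view shows the press at about (210,170), blue handle at (216,215) and lever grip at (262,208). In the top view the handle is at (215,234) and the lever grip at (258,212). I'll enlarge both views.

```bash
python3 - <<'E'
import cv2
a=cv2.imread('pics/top0.png')[95:255,140:290]; b=cv2.imread('pics/scene0.png')[95:255,140:290]
o=cv2.hconcat([cv2.resize(x,(400,427),interpolation=cv2.INTER_CUBIC) for x in(a,b)])
cv2.imwrite('pics/t1.png',cv2.resize(cv2.imread('pics/top0.png')[100:250,145:285],None,fx=4,fy=4,interpolation=cv2.INTER_CUBIC))
cv2.imwrite('pics/s1.png',cv2.resize(cv2.imread('pics/scene0.png')[98:248,145:285],None,fx=4,fy=4,interpolation=cv2.INTER_CUBIC))
E
```

```text
(no output)
```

View pics/t1.png

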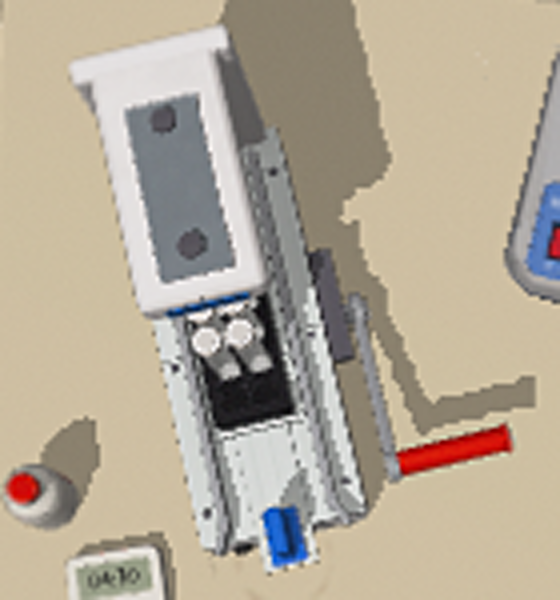

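View pics/s1.png

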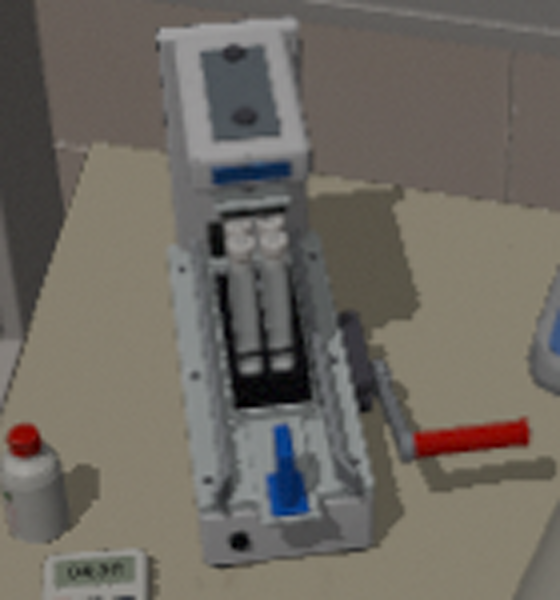

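Top crop: red grip from (398,464) to (510,438), head front corners near (150,312) and (265,290), and the blue tab around (285,535). Scene crop: grip from (415,445) to (527,432), blue tab from (283,428) to (290,512), and deck front corners at (200,512) and (370,488). Next I'll fit the press pose and carrier offset.

```bash
cat > h.py <<'E'
import cv2,numpy as np
from scipy.optimize import least_squares
from station import r
def proj(c,P):
    T=np.linalg.inv(c['world_from_camera']); K=np.array([[c['fx'],0,c['cx']],[0,c['fy'],c['cy']],[0,0,1.]])
    return cv2.projectPoints(np.atleast_2d(P).astype(float),cv2.Rodrigues(T[:3,:3])[0],T[:3,3],K,np.array(c['dist_coeffs'],float))[0][:,0]
def W(p,P):
    c,s=np.cos(p[2]),np.sin(p[2]); P=np.atleast_2d(P)/1000.
    return P@np.array([[c,s,0],[-s,c,0],[0,0,1]])+[p[0],p[1],0]
def mask(c,col,box):
    h=cv2.cvtColor(c['pixels'],cv2.COLOR_RGB2HSV).astype(int); H,S,V=h[...,0],h[...,1],h[...,2]
    m=((H<8)|(H>172)) if col=='red' else (abs(H-108)<14)
    m=m&(S>140)&(V>60); o=np.zeros_like(m); x0,x1,y0,y1=box; o[y0:y1,x0:x1]=m[y0:y1,x0:x1]; return o
def sil(m):
    ys,xs=np.nonzero(m); return np.array([xs.mean(),ys.mean()]),len(xs),(xs.min(),xs.max(),ys.min(),ys.max())
def hull(c,P):
    o=np.zeros((384*8,512*8),np.uint8); q=proj(c,P)
    cv2.fillConvexPoly(o,cv2.convexHull(((q+.5)*8).astype(np.int32)),1); ys,xs=np.nonzero(o)
    return np.array([xs.mean(),ys.mean()])/8-.5+.06,len(xs)/64
E
cat > fit.py <<'E'
from h import *
C={n:r.capture(n) for n in('scene','top')}
gb={'scene':(240,285,195,222),'top':(240,280,200,225)}; hb={'scene':(205,228,200,230),'top':(205,225,222,246)}
o=lambda n,L:np.array(L)/4.+({'top':(145,100),'scene':(145,98)}[n])-.4
pts={'top':[([-64,36,230],(150,312)),([-64,-36,230],(265,290)),([-175,52,60],(205,550)),([-175,-52,60],(365,513))],
'scene':[([-175,52,60],(200,512)),([-175,-52,60],(370,488))]}
ge=[([-153,-78,67.3]),([-153,-148,67.3])]; gpx={'top':[(398,464),(510,438)],'scene':[(415,445),(527,432)]}
red={n:sil(mask(C[n],'red',gb[n])) for n in C}; blu={n:sil(mask(C[n],'blue',hb[n])) for n in C}
print(red,blu)
def res(p):
    e=[]
    for n in C:
        e+=list(3*(proj(C[n],W(p,[-153,-113,67.3]))[0]-red[n][0]))
        for g,q in zip(ge,gpx[n]): e+=list(proj(C[n],W(p,g))[0]-o(n,q))
        for g,q in pts[n]: e+=list(.7*(proj(C[n],W(p,g))[0]-o(n,q)))
    return np.array(e)
s=least_squares(res,[.62,.2,.2],loss='soft_l1'); p=s.x; print('press',p[:2],np.degrees(p[2])); print(np.round(res(p),1))
def box(d): return W(p,[[d-126+a,b,60+z] for a in(-14,14) for b in(-5,5) for z in(4,50)])
for n in C:
    b=min(range(-160,1),key=lambda d:np.linalg.norm(hull(C[n],box(d))[0]-blu[n][0]))
    print(n,'carrier d',b,hull(C[n],box(b)),blu[n][:2])
E
python3 fit.py
```

```text
{'scene': (array([262.47272727, 207.16363636]), 165, (np.int64(249), np.int64(276), np.int64(203), np.int64(211))), 'top': (array([258.19075145, 212.20809249]), 173, (np.int64(244), np.int64(272), np.int64(206), np.int64(218)))} {'scene': (array([216.1119403 , 217.50746269]), 134, (np.int64(212), np.int64(221), np.int64(204), np.int64(226))), 'top': (array([215.63478261, 233.37391304]), 115, (np.int64(211), np.int64(221), np.int64(227), np.int64(240)))}
press [0.6138614  0.21156072] 13.061067308969575
[-1.  -0.3 -0.6 -0.   0.1 -0.3 -0.3 -1.   0.9 -0.6  0.8  0.5  0.5  0.2
  0.2 -0.2 -2.2  0.6  0.7 -1.3 -0.2  0.4  0.5 -0.3]
scene carrier d -64 (array([216.69028423, 217.39394053]), 119.015625) (array([216.1119403 , 217.50746269]), 134)
top carrier d -54 (array([215.22170635, 233.42943477]), 80.71875) (array([215.63478261, 233.37391304]), 115)
```

>>> servo_tool:
  targets:
    - [1,0.9,0.2,-0.02,36]
    - [2,1.8,0.4,-0.04,36]
    - [3,2.7,0.6,-0.053,36]
    - [4,3.6,0.8,-0.053,36]
    - [5,4.5,1,-0.053,36]

```text
time_s: 0.62
tcp_pos: [0.3241, -0.464, 0.2697]
ee_rot: [[-0.974, -0.225, -0.0], [-0.225, 0.974, 0.0], [0.0, 0.0, -1.0]]
wrist_force: [1.0, -1.0, 0.4]
gripper_width: 0.705
gripper_force: 0.0
```

>>> servo_tool:
  targets:
    - [0.23,1.32,0,0,36]
    - [0.46,2.64,0,0,36]
    - [0.69,3.96,0,0,36]
    - [0.92,5.28,0,0,36]
    - [1.15,6.6,0,0,36]

```text
time_s: 1.03
tcp_pos: [0.3575, -0.2656, 0.2694]
ee_rot: [[-0.974, -0.225, 0.0], [-0.225, 0.974, 0.0], [-0.0, 0.0, -1.0]]
wrist_force: [0.9, -0.2, 0.0]
gripper_width: 0.426
gripper_force: 0.0
```

>>> servo_tool:
  targets:
    - [0.23,1.32,0,0,36]
    - [0.46,2.64,0,0,36]
    - [0.69,3.96,0,0,36]
    - [0.92,5.28,0,0,36]
    - [1.15,6.6,0,0,36]

```text
time_s: 1.45
tcp_pos: [0.3918, -0.0676, 0.2698]
ee_rot: [[-0.974, -0.226, 0.001], [-0.226, 0.974, 0.0], [-0.001, 0.0, -1.0]]
wrist_force: [1.6, -0.5, 0.1]
gripper_width: 0.413
gripper_force: 0.0
```

>>> servo_tool:
  targets:
    - [0.23,1.32,0,0,36]
    - [0.46,2.64,0,0,36]
    - [0.69,3.96,0,0,36]
    - [0.92,5.28,0,0,36]
    - [1.15,6.6,0,0,36]

```text
time_s: 1.87
tcp_pos: [0.4263, 0.1305, 0.2698]
ee_rot: [[-0.974, -0.227, 0.001], [-0.227, 0.974, 0.0], [-0.001, 0.0, -1.0]]
wrist_force: [1.0, -1.1, -0.2]
gripper_width: 0.411
gripper_force: 0.0
```

>>> servo_tool:
  targets:
    - [0.2,1.35,0,0,36]
    - [0.2,1.35,-1.2,0,36]
    - [0.2,1.35,-2.4,0,36]
    - [0.2,1.35,-3.6,0,36]
    - [0.2,1.35,-4,0,36]

```text
time_s: 2.28
tcp_pos: [0.4296, 0.1674, 0.1447]
ee_rot: [[-0.974, -0.225, -0.008], [-0.225, 0.974, -0.005], [0.009, -0.003, -1.0]]
wrist_force: [-1.2, -0.2, 0.9]
gripper_width: 0.414
gripper_force: 0.0
```

```bash
python3 - <<'E'
from h import *
a=r.capture('top')['pixels'][195:255,185:260]; b=r.capture('scene')['pixels'][175:235,180:255]
o=cv2.hconcat([cv2.resize(x,(390,312),interpolation=cv2.INTER_CUBIC) for x in(a,b)])
cv2.imwrite('pics/a1.png',o[:,:,::-1])
E
```

```text
(no output)
```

View pics/a1.png

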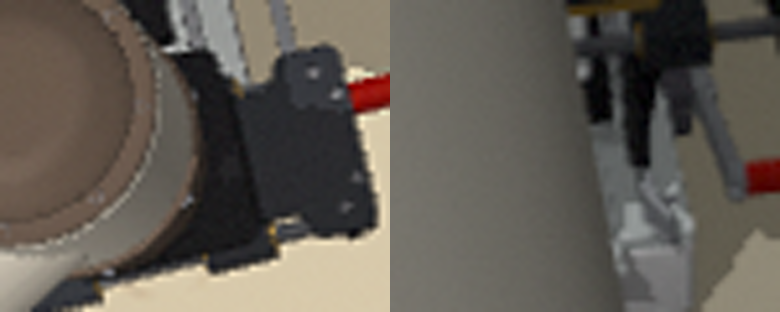

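The arm hides the handle in both views; only the right finger shows, in the scene half at about (640,150). I'll descend slowly and watch the force.

>>> servo_tool:
  targets:
    - [0,0,-0.5,0,36]
    - [0,0,-1,0,36]
    - [0,0,-1.4,0,36]
    - [0,0,-1.7,0,36]
    - [0,0,-1.7,0,36]

```text
time_s: 2.8
tcp_pos: [0.4326, 0.1688, 0.0982]
ee_rot: [[-0.974, -0.226, -0.001], [-0.226, 0.974, -0.001], [0.001, -0.0, -1.0]]
wrist_force: [0.1, -0.1, 0.3]
gripper_width: 0.414
gripper_force: 0.0
```

>>> servo_tool:
  targets:
    - [0,0,0,0,4]
    - [0,0,0,0,4]
    - [0,0,0,0,4]
    - [0,0,0,0,4]
    - [0,0,0,0,4]

```text
time_s: 3.22
tcp_pos: [0.433, 0.1694, 0.0992]
ee_rot: [[-0.974, -0.226, 0.001], [-0.226, 0.974, 0.001], [-0.001, 0.001, -1.0]]
wrist_force: [-0.6, 1.2, 2.2]
gripper_width: 0.124
gripper_force: 0.8
```

>>> servo_tool:
  targets:
    - [0,0,0,0,4]
    - [0,0,0,0,4]
    - [0.2,0.046,0,0,4]
    - [0.45,0.104,0,0,4]
    - [0.7,0.162,0,0,4]

```text
time_s: 3.63
tcp_pos: [0.4489, 0.1711, 0.0991]
ee_rot: [[-0.974, -0.226, -0.011], [-0.225, 0.974, -0.007], [0.012, -0.004, -1.0]]
wrist_force: [-18.3, -1.0, 21.5]
gripper_width: 0.114
gripper_force: 30.0
```

>>> servo_tool:
  targets:
    - [0.2,0.046,0,0,4]
    - [0.4,0.093,0,0,4]
    - [0.6,0.139,0,0,4]
    - [0.75,0.174,0,0,4]
    - [0.75,0.174,0,0,4]

```text
time_s: 4.05
tcp_pos: [0.4735, 0.1774, 0.0991]
ee_rot: [[-0.974, -0.226, -0.007], [-0.226, 0.974, -0.004], [0.007, -0.003, -1.0]]
wrist_force: [-9.5, -0.1, 13.6]
gripper_width: 0.113
gripper_force: 30.0
```

>>> servo_tool:
  targets:
    - [0.1,0.023,0.02,0,4]
    - [0.2,0.046,0.02,0,4]
    - [0.3,0.07,0.02,0,4]
    - [0.4,0.093,0.02,0,4]
    - [0.4,0.093,0.02,0,4]

```text
time_s: 4.47
tcp_pos: [0.4857, 0.1804, 0.0991]
ee_rot: [[-0.974, -0.225, -0.006], [-0.225, 0.974, -0.004], [0.007, -0.002, -1.0]]
wrist_force: [-7.5, -1.2, 8.1]
gripper_width: 0.113
gripper_force: 30.0
```

>>> servo_tool:
  targets:
    - [0.06,0.014,0,0,4]
    - [0.12,0.028,0,0,4]
    - [0.18,0.042,0,0,4]
    - [0.18,0.042,0,0,4]
    - [0.18,0.042,0,0,4]

```text
time_s: 4.88
tcp_pos: [0.4862, 0.1803, 0.099]
ee_rot: [[-0.974, -0.224, -0.016], [-0.224, 0.975, -0.007], [0.017, -0.003, -1.0]]
wrist_force: [-22.3, 0.8, 19.0]
gripper_width: 0.112
gripper_force: 30.0
```

>>> servo_tool:
  targets:
    - [0.04,0.009,0.02,0,4]
    - [0.08,0.018,0.02,0,4]
    - [0.1,0.023,0.02,0,4]
    - [0.1,0.023,0.02,0,4]
    - [0.1,0.023,0.02,0,4]

```text
time_s: 5.3
tcp_pos: [0.4865, 0.1803, 0.099]
ee_rot: [[-0.974, -0.224, -0.021], [-0.224, 0.975, -0.009], [0.023, -0.004, -1.0]]
wrist_force: [-29.2, 3.7, 22.1]
gripper_width: 0.112
gripper_force: 30.0
```

>>> servo_tool:
  targets:
    - [-0.12,-0.028,0,0,4]
    - [-0.24,-0.055,0,0,4]
    - [-0.24,-0.055,0,0,4]
    - [-0.24,-0.055,0,0,36]
    - [-0.24,-0.055,0,0,36]

```text
time_s: 5.72
tcp_pos: [0.4901, 0.1825, 0.0998]
ee_rot: [[-0.974, -0.226, 0.001], [-0.226, 0.974, 0.001], [-0.002, 0.0, -1.0]]
wrist_force: [0.1, 0.3, -0.5]
gripper_width: 0.188
gripper_force: 0.0
```

>>> servo_tool:
  targets:
    - [0,0,0,0,36]
    - [0,0,0,0,36]
    - [0,0,0,0,36]
    - [0,0,0.5,0,36]
    - [0,0,1.2,0,36]

```text
time_s: 6.13
tcp_pos: [0.4885, 0.1814, 0.1343]
ee_rot: [[-0.974, -0.225, -0.004], [-0.225, 0.974, -0.003], [0.005, -0.002, -1.0]]
wrist_force: [0.9, 0.3, 0.2]
gripper_width: 0.405
gripper_force: 0.0
```

>>> servo_tool:
  targets:
    - [0,0,1.2,0,50]
    - [0,-0.3,2.4,0,50]
    - [0,-0.9,3.6,0.05,50]
    - [0,-1.6,4.7,0.15,50]
    - [0,-2.3,4.8,0.26,50]

```text
time_s: 6.55
tcp_pos: [0.4926, 0.1135, 0.2871]
ee_rot: [[-0.88, -0.475, 0.013], [-0.475, 0.88, 0.005], [-0.014, -0.002, -1.0]]
wrist_force: [1.0, 0.2, 0.6]
gripper_width: 0.564
gripper_force: 0.0
```

>>> servo_tool:
  targets:
    - [0,-0.5,0,0.12,50]
    - [0,-1,0,0.24,50]
    - [0,-1.5,0,0.36,50]
    - [0,-2,0,0.48,50]
    - [0,-2,0,0.6,50]

```text
time_s: 6.97
tcp_pos: [0.4893, 0.0513, 0.2799]
ee_rot: [[-0.461, -0.887, 0.0], [-0.887, 0.461, -0.0], [0.0, -0.0, -1.0]]
wrist_force: [0.1, 0.3, -0.4]
gripper_width: 0.573
gripper_force: 0.0
```

>>> servo_tool:
  targets:
    - [0,0,0,0.12,50]
    - [0,0,0,0.24,50]
    - [0,0,0,0.36,50]
    - [0,0,0,0.48,50]
    - [0,0,0,0.6,50]

```text
time_s: 7.38
tcp_pos: [0.4896, 0.053, 0.2797]
ee_rot: [[0.122, -0.993, 0.0], [-0.993, -0.122, 0.0], [-0.0, -0.0, -1.0]]
wrist_force: [-0.2, -0.2, -1.0]
gripper_width: 0.575
gripper_force: 0.0
```

```bash
python3 - <<'E'
from h import *
C={n:r.capture(n) for n in('top','scene')}
s=r.sense(); print(s['tcp_pos'],s['joints'],np.round(s['ee_rot'],3).tolist())
a=C['top']['pixels'][120:250,155:285]; b=C['scene']['pixels'][105:235,175:305]
o=cv2.hconcat([cv2.resize(x,(400,400),interpolation=cv2.INTER_CUBIC) for x in(a,b)])
cv2.imwrite('pics/a2.png',o[:,:,::-1])
E
```

```text
[0.48955213 0.05308955 0.2797247 ] [ 2.51269729e+01  7.33625930e+00 -1.37416448e+01  2.28573078e-03
 -6.89113070e+01 -1.84520957e+01] [[0.116, -0.993, 0.0], [-0.993, -0.116, 0.0], [-0.0, -0.0, -1.0]]
```

View pics/a2.png

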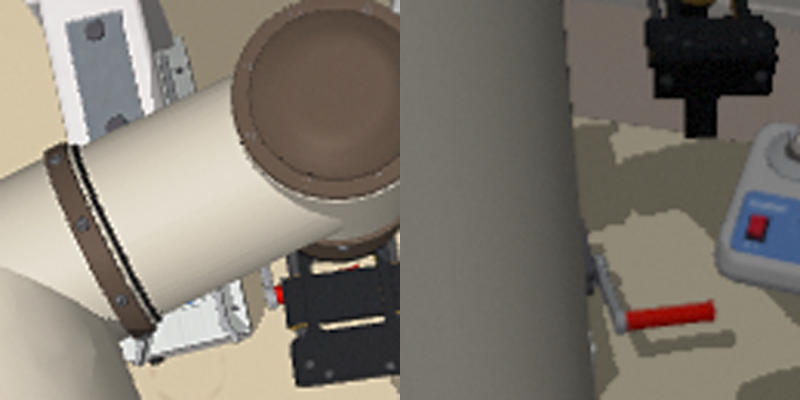

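The carrier is released and the gripper is above the lever. In the scene half the red grip is visible from (625,320) to (713,310), and the path down to it is clear.

>>> servo_tool:
  targets:
    - [0.12,0.07,-0.8,0.105,50]
    - [0.12,0.07,-2.1,0.105,50]
    - [0.12,0.07,-3.4,0.105,50]
    - [0.12,0.07,-4.7,0.105,50]
    - [0.12,0.07,-5.5,0.105,50]

```text
time_s: 7.9
tcp_pos: [0.491, 0.0545, 0.1113]
ee_rot: [[0.216, -0.976, -0.005], [-0.976, -0.216, -0.001], [0.0, 0.005, -1.0]]
wrist_force: [-0.2, 0.8, 0.1]
gripper_width: 0.571
gripper_force: 0.0
```

>>> servo_tool:
  targets:
    - [0,0,-0.5,0,50]
    - [0,0,-1,0,50]
    - [0,0,-1.4,0,50]
    - [0,0,-1.65,0,50]
    - [0,0,-1.65,0,50]

```text
time_s: 8.32
tcp_pos: [0.4922, 0.0549, 0.0637]
ee_rot: [[0.218, -0.976, -0.003], [-0.976, -0.218, -0.001], [0.001, 0.003, -1.0]]
wrist_force: [-0.0, -0.3, 0.3]
gripper_width: 0.573
gripper_force: 0.0
```

```bash
python3 - <<'E'
from h import *
C={n:r.capture(n) for n in('top','scene')}
s=r.sense(); print(s['tcp_pos'],s['wrist_force'])
a=C['top']['pixels'][140:250,185:295]; b=C['scene']['pixels'][115:225,195:305]
o=cv2.hconcat([cv2.resize(x,(400,400),interpolation=cv2.INTER_CUBIC) for x in(a,b)])
cv2.imwrite('pics/a3.png',o[:,:,::-1])
E
```

```text
[0.49343108 0.05536796 0.06552398] [0.5853167  0.08864877 0.93067205]
```

View pics/a3.png

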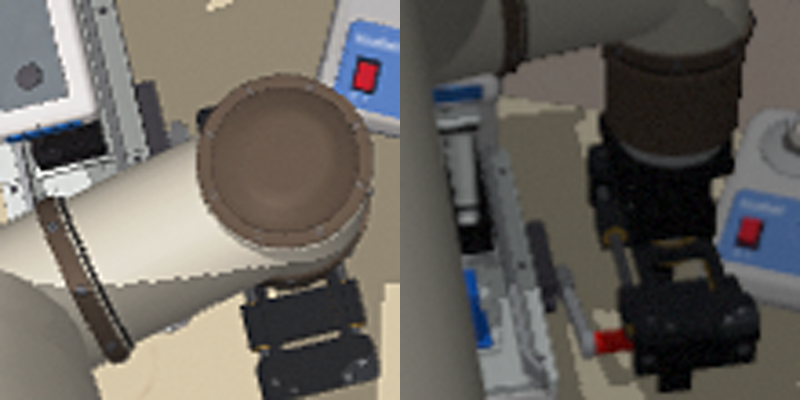

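The red grip, at about (610,340) in the scene half, lies between the fingers, so I'll close.

>>> servo_tool:
  targets:
    - [0,0,0,0,10]
    - [0,0,0,0,10]
    - [0,0,0,0,10]
    - [0,0,0,0,10]
    - [0,0,0,0,10]

```text
time_s: 8.83
tcp_pos: [0.4932, 0.0554, 0.0656]
ee_rot: [[0.22, -0.975, 0.001], [-0.975, -0.22, 0.0], [-0.0, -0.001, -1.0]]
wrist_force: [-0.3, 1.2, 0.2]
gripper_width: 0.276
gripper_force: 0.0
```

>>> servo_tool:
  targets:
    - [0,0,0,0,10]
    - [0,0,0,0,10]
    - [0,0,0,0,10]
    - [0,0,0,0,10]
    - [0,0,0,0,10]

```text
time_s: 9.25
tcp_pos: [0.4941, 0.0556, 0.0656]
ee_rot: [[0.22, -0.975, 0.002], [-0.975, -0.22, 0.001], [-0.0, -0.003, -1.0]]
wrist_force: [3.4, -0.2, 0.1]
gripper_width: 0.174
gripper_force: 30.0
```

>>> servo_tool:
  targets:
    - [0.098,0.023,0.248,0,10]
    - [0.212,0.049,0.489,0,10]
    - [0.342,0.079,0.72,0,10]
    - [0.488,0.113,0.942,0,10]
    - [0.649,0.15,1.153,0,10]

```text
time_s: 9.67
tcp_pos: [0.5123, 0.0597, 0.0991]
ee_rot: [[0.22, -0.976, -0.001], [-0.976, -0.22, 0.0], [-0.0, 0.001, -1.0]]
wrist_force: [4.9, 0.1, -9.0]
gripper_width: 0.169
gripper_force: 30.0
```

>>> servo_tool:
  targets:
    - [0.174,0.04,0.199,0,10]
    - [0.362,0.084,0.385,0,10]
    - [0.561,0.13,0.557,0,10]
    - [0.772,0.179,0.714,0,10]
    - [0.993,0.23,0.856,0,10]

```text
time_s: 10.08
tcp_pos: [0.5412, 0.0662, 0.125]
ee_rot: [[0.22, -0.976, -0.004], [-0.976, -0.22, -0.001], [0.0, 0.004, -1.0]]
wrist_force: [1.3, -1.5, -8.6]
gripper_width: 0.168
gripper_force: 30.0
```

>>> servo_tool:
  targets:
    - [0.289,0.067,0.154,0,10]
    - [0.59,0.137,0.282,0,10]
    - [0.9,0.209,0.383,0,10]
    - [1.219,0.283,0.455,0,10]
    - [1.219,0.283,0.455,0,10]

```text
time_s: 10.5
tcp_pos: [0.5792, 0.0748, 0.1397]
ee_rot: [[0.22, -0.975, -0.002], [-0.975, -0.22, -0.001], [0.001, 0.002, -1.0]]
wrist_force: [-2.3, -2.3, -2.2]
gripper_width: 0.176
gripper_force: 30.0
```

>>> servo_tool:
  targets:
    - [0.2,0.046,0.03,0,10]
    - [0.4,0.093,0.05,0,10]
    - [0.58,0.134,0.058,0,10]
    - [0.69,0.16,0.058,0,10]
    - [0.69,0.16,0.058,0,10]

```text
time_s: 10.92
tcp_pos: [0.6008, 0.0798, 0.1416]
ee_rot: [[0.22, -0.975, 0.002], [-0.975, -0.22, -0.0], [0.001, -0.002, -1.0]]
wrist_force: [-1.1, -5.1, 1.8]
gripper_width: 0.17
gripper_force: 30.0
```

>>> servo_tool:
  targets:
    - [0,0,0,0,10]
    - [0,0,0,0,10]
    - [0,0,0,0,10]
    - [0,0,0,0,10]
    - [0,0,0,0,10]

```text
time_s: 11.33
tcp_pos: [0.5998, 0.0795, 0.1416]
ee_rot: [[0.22, -0.975, 0.001], [-0.975, -0.22, -0.0], [0.001, -0.001, -1.0]]
wrist_force: [-1.3, -5.5, 2.2]
gripper_width: 0.17
gripper_force: 30.0
```

```bash
python3 - <<'E'
from h import *
C={n:r.capture(n) for n in('top','scene')}
s=r.sense(); print(s['tcp_pos'],s['wrist_force'])
a=C['top']['pixels'][100:250,150:300]; b=C['scene']['pixels'][95:245,160:310]
o=cv2.hconcat([cv2.resize(x,(400,400),interpolation=cv2.INTER_CUBIC) for x in(a,b)])
cv2.imwrite('pics/a4.png',o[:,:,::-1])
E
```

```text
[0.59976299 0.07953481 0.14159345] [-0.0630829  -5.34773562  1.24364385]
```

View pics/a4.png

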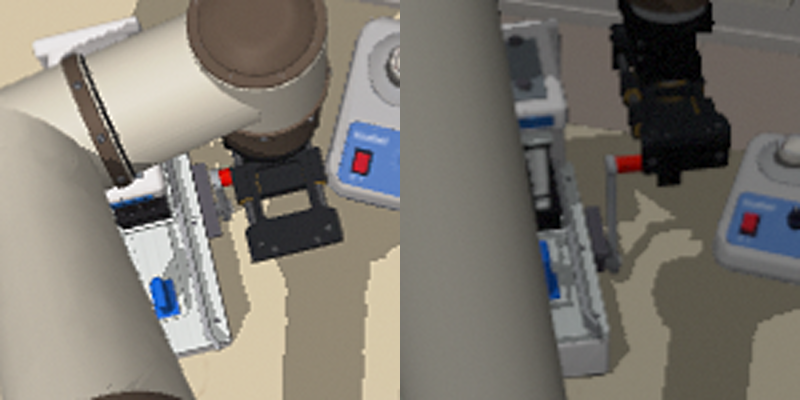

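The lever stands upright in both views, the carrier's blue handle is at its home place, and the travel is 108.4 mm against the 108.1 mm needed. I'll ease back half a millimetre, settle, and hand in.

>>> servo_tool:
  targets:
    - [-0.015,-0.003,0,0,10]
    - [-0.015,-0.003,0,0,10]
    - [-0.015,-0.003,0,0,10]
    - [-0.015,-0.003,0,0,10]
    - [-0.015,-0.003,0,0,10]

```text
time_s: 11.85
tcp_pos: [0.5993, 0.0794, 0.1416]
ee_rot: [[0.22, -0.975, 0.001], [-0.975, -0.22, -0.001], [0.001, -0.001, -1.0]]
wrist_force: [-0.5, -5.6, 1.7]
gripper_width: 0.172
gripper_force: 30.0
```

```bash
python3 - <<'E'
from station import r
s=r.sense(); print(s['tcp_pos'],s['wrist_force'],s['gripper_force']); print(r.finish_job())
E
```

```text
[0.59925866 0.07938956 0.14162156] [-0.45680792 -5.57184751  1.73132494] 29.999614655971527
the job is handed in; nothing more can be done
None
```

I handed the job in at about 12 s: the carrier is against its stops and released, and the gripper is holding the lever upright (within about 1° by the measured travel). I couldn't see the caps under the head, so I didn't check directly that all six are fully home.

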